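# Find and seat the rocking mosaic tile

## Robot

A 6-joint arm with a two-finger parallel gripper is mounted at the origin on the work surface. World frame = base frame: x ahead of the robot, y to its left, z up, the work surface at z = 0. Lengths are in m, angles in rad, forces in N, time in s.
With the tool pointing down it reaches from about 0.35 to 0.975 m from the base axis. Payload 4.9 kg.
Tool frame: the origin (TCP) lies midway between the tips of the shut fingers; the grasp point (between the pads) lies 19 mm behind it; z points along the fingers, y is the line along which they close (so a half turn about z gives the same grasp; the last joint's range is limited). The gripper opens to 85 mm and grips with 20 to 120 N. Pads are 22 mm wide; open, the fingers measure 114 mm over their backs; the gripper's body (76 mm by 85 mm) begins 54 mm behind the grasp point. The pads swing forward as they close: fully open they stand 13 mm farther back than shut.
Start: joints at [-1.446, 0.053, 1.613, -0, 1.476, -0.119], TCP at [0.151, -0.606, 0.231] pointing down, gripper open.
Joint ranges: [-3.01, 3.01], [-1.01, 2.22], [0.06, 2.58], [-1.02, 4.17], [0.09, 2.62], [-3.14, 3.14]. Speed limits (rad/s): [2.57, 2.57, 3.14, 3.14, 3.14, 3.14].

## Interface

Orientations are given as a unit quaternion [w, x, y, z].
In Python, from plant import manip, status, grab_frame, camera_params gives the robot as it stands (manip), with the cameras as plain functions and the readings (status).
- The arm moves only by the shell command python3 shift.py 'ROWS'. ROWS is a JSON list of rows, 1 to 5 of them, each of 7 numbers: the opening from 0.0 (shut) to 1.0 (fully open), then dx, dy, dz in m, then a rotation vector rx, ry, rz in rad; each row shifts and turns the commanded pose from where the row before left it, along the tool's axes as they then stand; what a row does not reach is not made up. A row lasts 1/8 s, in which the tool goes at most 0.0625 m and 0.188 rad, less where a joint would pass 70% of its speed; a pose out of reach is approached as far as the arm can. The fingers move at their own pace and stop on an object; the grip force is fixed at half the most. Time passes only in rows, so rows that do not move let the fingers close. It prints the time, the measured TCP pose, the force, the opening and the grip force at its end.
- status.state(): the state, without advancing time (a new reading comes with each control period).
- grab_frame(name): name is "scene" or "top"; returns the picture (384x512x3 uint8, red, green, blue); there is no depth.
- camera_params(name): a dict with "intrinsics" (3x3 intrinsics, pixels), "xyz" and "orientation" of the camera in the world. Camera axes: x right, y down, z forward; pixel columns grow to the right and rows downward; lengths in m; the calibration is good to about 2 mm. A picture is of the moment at which its call begins. camera_params takes no time and is no camera call.
- manip.job_done(): hands the job in; it is judged then, once.
The state is a dict: "time": time; "joint_pos": joint angles; "joint_vel": joint speeds; "joint_efforts": joint torques, N m; "tool_pos": TCP position; "tool_rot": TCP orientation; "contact_force": force on the tool from outside, world axes, zero at the start; "ft_torque": the same for the moment, N m; "gripper_width": opening from 0.0 (shut) to 1.0 (fully open); "grasp_force": force on a finger pad.
Only numpy, scipy, OpenCV 4.12 (cv2) and the standard library are available. Lean on these libraries where they do the work, as an engineer would, in place of code of your own. Each camera call takes 0.05 s, during which the arm holds its last target. There are 200 camera calls.

## Task

One of the six tiles on this mosaic panel was never pushed home. Press down near an edge of the tiles, one after another, until you find the one that rocks, then press that tile on its middle until it sits fully home and level, and take the hand away. Work with the fingertips only: do not pull or lift any tile, and leave the jar, the cup and the hammer where they are.

Things in the scene. Friction and masses are not known exactly. Their poses are not given: they have to be found in the camera images.
- panel: mosaic panel fixed on the table, 210 x 300 mm: grey bed, surface 22 mm above the table, dark wooden rim 12 mm wide, 27 mm high. Origin: centre of its underside; x across the short side, y along the long side, z up. Six square tiles, centres at x = -40, 40 and y = -80, 0, 80 mm. Five are set solid; one sits on a stud with 5 mm still to go
- tile_a (a point): centre of the top face of tile a, one of six alike (64 x 64 mm, 16 mm gaps, marble with coloured bits and a red centre). x, y as the panel's; z up out of the tile, leaning with it. Hand-cut: tops lie 32 to 35 mm above the table whether loose or not; letters do not follow places. 1 to 3 N near an edge (10 to 30 mm off centre) tips the loose one about 0.15 rad; it springs back level
- tile_b (a point): centre of the top face of tile b: same size, look and axes as tile_a, and may equally be the loose one
- tile_c (a point): centre of the top face of tile c: same size, look and axes as tile_a, and may equally be the loose one
- tile_d (a point): centre of the top face of tile d: same size, look and axes as tile_a, and may equally be the loose one
- tile_e (a point): centre of the top face of tile e: same size, look and axes as tile_a, and may equally be the loose one
- tile_f (a point): centre of the top face of tile f: same size, look and axes as tile_a, and may equally be the loose one
- stud_a (a joint): how far the stud under tile a has gone down since the start, in m; 0 at the start for all, negative if drawn up. Solid tiles stay at 0. On the loose tile 10 to 12 N on the middle pushes it down and it stays; at 0.005 the tile is home on its bed and rocks no more
- stud_b (a joint): the same for the stud under tile b
- stud_c (a joint): the same for the stud under tile c
- stud_d (a joint): the same for the stud under tile d
- stud_e (a joint): the same for the stud under tile e
- stud_f (a joint): the same for the stud under tile f
- jar: closed storage jar, 60 mm across and 80 mm high, loose, its side 35 to 85 mm beyond the panel's short end; origin at the centre of its underside. Not part of the job
- cup: blue cup, 70 mm across and 75 mm high, loose, beside the other short end of the panel (jar and cup may swap ends); origin at the centre of its underside. Not part of the job
- hammer: small hammer, 220 mm long, lying loose beyond the panel's far long side; origin under the middle of its length. Not part of the job

How it is judged:
On the way, in this order (a step that is already met when the one before it is completed fails the run):
1. the unseated tile is rocked by pressing it near an edge (angle between any of tile_a, tile_b, tile_c, tile_d, tile_e, tile_f's own z axis and vertical above 0.07 rad), for 0.05 s.
2. that tile is pushed home and level (value of joint any of stud_a, stud_b, stud_c, stud_d, stud_e, stud_f above 0.004 m and angle between each of tile_a, tile_b, tile_c, tile_d, tile_e, tile_f's own z axis and vertical below 0.04 rad), for 0.2 s.
At the end, for the whole second after the job is handed in: The stud of the unseated tile is pushed at least 4 of its 5 mm down, all six tiles lie level within 0.04 rad, none is drawn up by more than 1 mm, and jar, cup and hammer are within 15 mm of where they were (all of step 2 and value of joint each of stud_a, stud_b, stud_c, stud_d, stud_e, stud_f above -0.001 m and distance of each of jar, cup, hammer from where it was at the start of the episode below 0.015 m); the robot touches nothing.
It fails at once if a tile is pulled up or lifted by more than 2 mm (value of joint any of stud_a, stud_b, stud_c, stud_d, stud_e, stud_f below -0.002 m).
It fails at once if the jar, the cup or the hammer is moved by more than 15 mm or lifted (distance of any of jar, cup, hammer from where it was at the start of the episode above 0.015 m).
It also fails if it takes over 58 s, if anything falls off the work surface, if the arm or the gripper's body presses on something with over 40 N, if the wrist force passes 120 N, or if a joint passes its speed limit or range.

## Working session

There is one attempt and no reset: what is moved stays moved. The work goes in short steps, Python scripts to look and compute and a shell command to move; the robot and the scene stay as the last step left them, time stands still between calls to the robot, and variables do not carry over. Pictures are saved under pics/ and viewed, at most 10 in all, crops included, and the job is handed in when it is done.

```bash
ls; mkdir -p pics
python3 - <<'E'
from plant import manip, status, grab_frame, camera_params
import cv2,numpy as np
ims=[]
for n in("scene","top"):
    im=grab_frame(n);cv2.imwrite(f"pics/{n}0.png",im[:,:,::-1]);p=camera_params(n);print(n,p)
print(status.state())
E
```

```text
pics
plant.py
shift.py
scene {'intrinsics': array([[444.06862984,   0.        , 260.91683771],
       [  0.        , 444.06862984, 187.03813876],
       [  0.        ,   0.        ,   1.        ]]), 'xyz': array([1.10789193, 0.27955759, 0.78957127]), 'orientation': array([-0.17217934,  0.53387869,  0.78331015, -0.26786755])}
top {'intrinsics': array([[465.91695526,   0.        , 260.46173301],
       [  0.        , 465.91695526, 189.83123944],
       [  0.        ,   0.        ,   1.        ]]), 'xyz': array([0.46621747, 0.06659277, 1.28647876]), 'orientation': array([-0.02222079,  0.71031248, -0.70250561,  0.03805633])}
{'time': 0.1, 'joint_pos': array([-1.44598866e+00,  5.33221417e-02,  1.61417605e+00,  1.92824145e-05,
        1.47602268e+00, -1.19013211e-01]), 'joint_vel': array([ 1.29669647e-03,  7.25060311e-05, -1.81593205e-03,  4.04509878e-04,
       -2.35547381e-03, -5.02791757e-04]), 'joint_efforts': array([-1.62944525e-04, -3.94905281e+01, -3.71361530e+01, -1.89660545e-04,
        3.96609306e-03, -1.39408920e-05]), 'tool_pos': array([ 0.15080787, -0.60593751,  0.230155  ]), 'tool_rot': array([-9.64132495e-04,  9.92577772e-01,  1.21607714e-01,  6.80377973e-06]), 'contact_force': array([ 0.01679529, -0.89194266, -0.4251378 ]), 'ft_torque': array([-0.02407422,  0.04439403,  0.00135033]), 'grasp_force': 0.0, 'gripper_width': 1.0013888668655326}
```

View pics/top0.png

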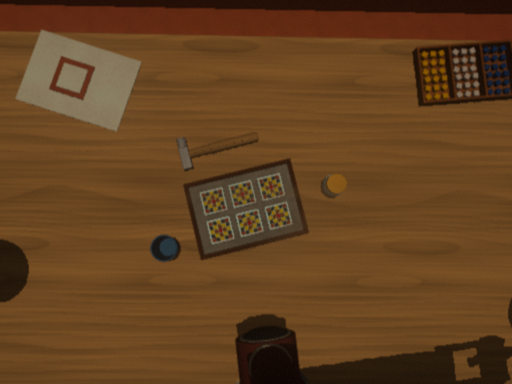

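View pics/scene0.png

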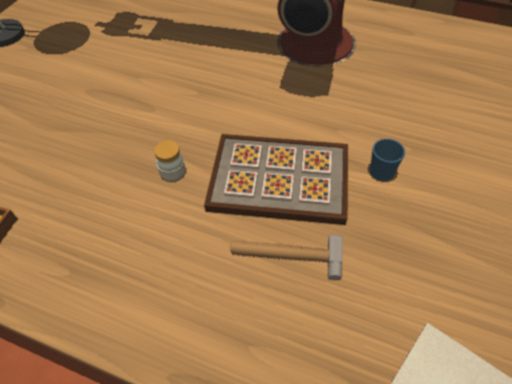

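The top view shows the panel around pixel (246,208), with six tiles at about (213,200) to (278,215). The jar is at (335,185), the cup at (166,248) and the hammer above the panel at (215,148). Next I'll measure the tile centres.

```bash
cat > h.py <<'E'
from plant import manip, status, grab_frame, camera_params
import cv2,numpy as np
from scipy.spatial.transform import Rotation as R
def rot(q): return R.from_quat(np.roll(q,-1))
def ray(n,uv,z):
    p=camera_params(n);K=p["intrinsics"]
    d=rot(p["orientation"]).apply(np.linalg.inv(K)@np.r_[uv,1]);o=p["xyz"]
    return (o+d*(z-o[2])/d[2])[:2]
def tiles(n,box,thr=(70,110)):
    im=cv2.imread(f"pics/{n}0.png");x0,y0,x1,y1=box
    hsv=cv2.cvtColor(im,cv2.COLOR_BGR2HSV)
    m=np.zeros(im.shape[:2],np.uint8)
    m[y0:y1,x0:x1]=((hsv[...,2]>thr[1])|((hsv[...,1]>thr[0]+60)&(hsv[...,2]>thr[0])))[y0:y1,x0:x1]*255
    m=cv2.morphologyEx(m,cv2.MORPH_CLOSE,np.ones((3,3)))
    cs,_=cv2.findContours(m,cv2.RETR_EXTERNAL,cv2.CHAIN_APPROX_NONE)
    return [(cv2.minAreaRect(c),cv2.contourArea(c)) for c in cs if cv2.contourArea(c)>100]
E
python3 - <<'E'
from h import *
for n,b in(("top",(196,176,296,242)),("scene",(222,140,338,208))):
    im=cv2.imread(f"pics/{n}0.png");print(n,im[211,234] if n=="top" else im[172,265])
    for r,a in tiles(n,b,(70,110) if n=="top" else (110,175)):
        print(np.round(r[0],1),np.round(r[1],1),a,ray(n,r[0],.0335).round(4))
E
```

```text
top [51 68 82]
[220.  229.5] [23.3 23.5] 454.5 [0.4657 0.1462]
[249.1 222.2] [23.3 23.3] 481.0 [0.4859 0.0688]
[277.9 215.1] [23. 23.] 468.0 [ 0.5057 -0.0086]
[213.  200.5] [23.1 23.3] 452.5 [0.5432 0.1663]
[242.  193.4] [23. 23.] 407.5 [0.5633 0.0888]
[270.7 186.3] [22.8 23. ] 432.5 [0.5833 0.0114]
scene [126 146 162]
[314.8 188.9] [30.3 24.2] 491.0 [0.5444 0.1646]
[277.2 184.8] [30.4 24.2] 500.0 [0.5626 0.0863]
[240.  182.3] [30.4 23.5] 430.0 [0.585  0.0091]
[316.7 160.6] [29.1 21.3] 437.5 [0.4674 0.1446]
[280.6 157.2] [28.8 21.4] 420.0 [0.4867 0.066 ]
[245.5 154.3] [29.3 21.4] 359.0 [ 0.507  -0.0112]
```

```bash
cat >> h.py <<'E'
T=np.array([[[.4665,.1454],[.4863,.0674],[.5063,-.0099]],[[.5438,.1655],[.563,.0876],[.5841,.0103]]]) # [col near/far][y +80,0,-80]
C=T.reshape(-1,2).mean(0); px=(T[1]-T[0]).mean(0);px/=np.linalg.norm(px); py=np.array([-px[1],px[0]])
def P(x,y): return C+px*x+py*y
def delta(w,z):
    s=status.state(); return rot(s["tool_rot"]).inv().apply(np.r_[w,z]-s["tool_pos"]).round(4)
E
python3 - <<'E'
from h import *
print(C,np.arctan2(px[1],px[0]),P(-40,-80) if 0 else P(-.02,-.08),delta(P(-.02,-.08),.06))
s=status.state();print(rot(s["tool_rot"]).as_matrix().round(3))
E
```

```text
[0.525      0.07771667] 0.25530531840890414 [ 0.52585154 -0.00474105] [ 0.509  -0.4925  0.1712]
[[ 0.97   0.241 -0.   ]
 [ 0.241 -0.97   0.002]
 [ 0.    -0.002 -1.   ]]
```

```bash
r='[0,0.042,-0.041,0,0,0,0]'; python3 shift.py '[[0,0.042,-0.041,0,0,0,0],[0,0.042,-0.041,0,0,0,0],[0,0.042,-0.041,0,0,0,0],[0,0.042,-0.041,0,0,0,0],[0,0.042,-0.041,0,0,0,0]]'; python3 shift.py '[[0,0.042,-0.041,0,0,0,0],[0,0.042,-0.041,0,0,0,0],[0,0.042,-0.041,0,0,0,0],[0,0.042,-0.041,0,0,0,0],[0,0.042,-0.041,0,0,0,0]]'; python3 shift.py '[[0,0.042,-0.041,0,0,0,0],[0,0.042,-0.041,0,0,0,0],[0,0,0,0,0,0,0]]'; python3 -c "
from h import *
print(delta(P(-.02,-.08),.06))"
```

```text
time: 0.72
tool_pos: [0.3057, -0.355, 0.2308]
tool_rot: [-0.0, 0.993, 0.121, 0.0]
contact_force: [0.9, -0.8, 0.3]
gripper_width: -0.0
grasp_force: 0.0
time: 1.35
tool_pos: [0.46, -0.1053, 0.2311]
tool_rot: [0.0, 0.993, 0.122, 0.0]
contact_force: [1.4, -1.7, -0.0]
gripper_width: -0.0
grasp_force: 0.0
time: 1.72
tool_pos: [0.5219, -0.0042, 0.2306]
tool_rot: [-0.0, 0.992, 0.124, -0.001]
contact_force: [-0.1, -0.7, 0.6]
gripper_width: -0.002
grasp_force: 0.0
[0.0039 0.0017 0.1706]
```

```bash
python3 shift.py '[[0,0.004,0.0015,0.06,0,0,0],[0,0,0,0.06,0,0,0],[0,0,0,0.05,0,0,0],[0,0,0,0.02,0,0,0],[0,0,0,0,0,0,0]]'; for i in 1 2 3 4; do :; done; python3 shift.py '[[0,0,0,0.002,0,0,0],[0,0,0,0,0,0,0]]';python3 shift.py '[[0,0,0,0.002,0,0,0],[0,0,0,0,0,0,0]]';python3 shift.py '[[0,0,0,0.001,0,0,0],[0,0,0,0,0,0,0]]'
```

```text
time: 2.35
tool_pos: [0.523, -0.0083, 0.0388]
tool_rot: [-0.001, 0.993, 0.121, -0.003]
contact_force: [0.0, -0.1, 0.4]
gripper_width: -0.001
grasp_force: 0.0
time: 2.6
tool_pos: [0.5266, -0.0083, 0.0409]
tool_rot: [0.0, 0.993, 0.121, 0.001]
contact_force: [-0.0, -0.9, 0.3]
gripper_width: 0.001
grasp_force: 0.0
time: 2.85
tool_pos: [0.5257, -0.0079, 0.0377]
tool_rot: [0.0, 0.993, 0.122, 0.0]
contact_force: [0.0, -0.3, -0.5]
gripper_width: 0.0
grasp_force: 0.0
time: 3.1
tool_pos: [0.5254, -0.0078, 0.0362]
tool_rot: [-0.0, 0.993, 0.122, -0.0]
contact_force: [-0.8, 0.2, 0.0]
gripper_width: -0.001
grasp_force: 0.0
```

```bash
python3 shift.py '[[0,0,0,0.001,0,0,0],[0,0,0,0,0,0,0]]' | egrep 'pos|force: \[';python3 shift.py '[[0,0,0,0.001,0,0,0],[0,0,0,0,0,0,0]]'| egrep 'pos|force: \['
```

```text
tool_pos: [0.5253, -0.0079, 0.0351]
contact_force: [-0.1, 0.1, 0.4]
tool_pos: [0.5254, -0.0079, 0.0342]
contact_force: [0.0, -0.9, -0.1]
```

```bash
python3 shift.py '[[0,0,0,0.001,0,0,0],[0,0,0,0,0,0,0]]' | egrep 'pos|force: \['
```

```text
tool_pos: [0.5254, -0.0079, 0.0332]
contact_force: [0.4, 0.2, -1.0]
```

```bash
python3 shift.py '[[0,0,0,0.001,0,0,0],[0,0,0,0,0,0,0]]' | egrep 'pos|force: \['
```

```text
tool_pos: [0.5255, -0.0079, 0.0331]
contact_force: [-3.5, 0.1, 5.4]
```

Tile 1 (near row, -80) is solid. On to the middle near tile.

```bash
python3 shift.py '[[0,0,0,-0.008,0,0,0],[0,0,-0.042,0,0,0,0],[0,0,-0.041,0,0,0,0],[0,0,0,0.005,0,0,0],[0,0,0,0,0,0,0]]' | egrep 'pos|force: \[';python3 shift.py '[[0,0,0,0.001,0,0,0],[0,0,0,0,0,0,0]]' | egrep 'pos|force: \['
```

```text
tool_pos: [0.5053, 0.0724, 0.0351]
contact_force: [-1.0, -0.8, -0.1]
tool_pos: [0.5059, 0.0719, 0.0346]
contact_force: [-0.3, -0.6, 1.7]
```

```bash
python3 shift.py '[[0,0,0,0.001,0,0,0],[0,0,0,0,0,0,0]]' | egrep 'pos|force: \['
```

```text
tool_pos: [0.506, 0.0719, 0.0346]
contact_force: [-3.2, -1.6, 8.0]
```

Solid (z stays at 0.0346). The commanded z is 0.033; next is the third near tile.

```bash
python3 shift.py '[[0,0,0,-0.008,0,0,0],[0,0,-0.040,0,0,0,0],[0,0,-0.040,0,0,0,0],[0,0,0,0.005,0,0,0],[0,0,0,0,0,0,0]]' | egrep 'pos|force: \['
```

```text
tool_pos: [0.4858, 0.1499, 0.0358]
contact_force: [0.1, 0.1, 0.5]
```

```bash
python3 shift.py '[[0,0,0,0.001,0,0,0],[0,0,0,0,0,0,0]]' | egrep 'pos|force: \['
```

```text
tool_pos: [0.4863, 0.1496, 0.0353]
contact_force: [-0.2, 0.4, -0.0]
```

```bash
python3 shift.py '[[0,0,0,0.001,0,0,0],[0,0,0,0,0,0,0]]' | egrep 'pos|force: \['
```

```text
tool_pos: [0.4861, 0.1501, 0.0342]
contact_force: [0.2, 0.2, -0.2]
```

```bash
python3 -c "
from h import *
print(delta(P(-.02,.08),.034))"
```

```text
[-0.0006 -0.0001  0.0002]
```

```bash
python3 shift.py '[[0,0,0,0.001,0,0,0],[0,0,0,0,0,0,0]]' | egrep 'pos|force: \['
```

```text
tool_pos: [0.486, 0.1503, 0.0332]
contact_force: [-0.2, 0.9, 1.4]
```

```bash
python3 shift.py '[[0,0,0,0.001,0,0,0],[0,0,0,0,0,0,0]]' | egrep 'pos|force: \['
```

```text
tool_pos: [0.4862, 0.1504, 0.0328]
contact_force: [-2.7, -0.2, 4.7]
```

Solid. The far row comes next, starting at +80 (commanded z about 0.032).

```bash
python3 shift.py '[[0,0,0,-0.008,0,0,0],[0,0.040,0,0,0,0,0],[0,0,0,0.004,0,0,0],[0,0,0,0,0,0,0]]' | egrep 'pos|force: \['
```

```text
tool_pos: [0.524, 0.1598, 0.0356]
contact_force: [-0.9, 0.2, -0.3]
```

```bash
python3 shift.py '[[0,0,0,0.001,0,0,0],[0,0,0,0,0,0,0]]' | egrep 'pos|force: \['
```

```text
tool_pos: [0.5242, 0.1598, 0.0351]
contact_force: [0.4, -0.2, 0.7]
```

```bash
python3 shift.py '[[0,0,0,0.001,0,0,0],[0,0,0,0,0,0,0]]' | egrep 'pos|force: \['
```

```text
tool_pos: [0.5248, 0.1599, 0.0343]
contact_force: [-0.1, 0.3, -0.5]
```

```bash
python3 shift.py '[[0,0,0,0.001,0,0,0],[0,0,0,0,0,0,0]]' | egrep 'pos|force: \['
```

```text
tool_pos: [0.5248, 0.1599, 0.0332]
contact_force: [-0.4, 0.4, 0.7]
```

```bash
python3 shift.py '[[0,0,0,0.001,0,0,0],[0,0,0,0,0,0,0]]' | egrep 'pos|force: \['
```

```text
tool_pos: [0.5249, 0.1599, 0.0323]
contact_force: [0.0, -1.2, 1.2]
```

```bash
python3 shift.py '[[0,0,0,0.001,0,0,0],[0,0,0,0,0,0,0]]' | egrep 'pos|force: \['
```

```text
tool_pos: [0.5247, 0.1599, 0.0313]
contact_force: [-1.7, 0.0, 1.5]
```

```bash
python3 shift.py '[[0,0,0,0.001,0,0,0],[0,0,0,0,0,0,0]]' | egrep 'pos|force: \['
```

```text
tool_pos: [0.5247, 0.1599, 0.0306]
contact_force: [-3.4, -0.1, 3.7]
```

```bash
python3 shift.py '[[0,0,0,0.0005,0,0,0],[0,0,0,0,0,0,0]]' | egrep 'pos|force: \['; python3 -c "
from h import *
im=grab_frame('scene')[:,:,::-1];a=cv2.imread('pics/scene0.png')
c=lambda i:cv2.resize(i[140:215,200:360],None,fx=4.5,fy=4,interpolation=cv2.INTER_CUBIC)
cv2.imwrite('pics/rock.png',np.vstack([c(a),c(im)]))"
```

```text
tool_pos: [0.5248, 0.1599, 0.0305]
contact_force: [-4.9, -0.9, 7.5]
```

View pics/rock.png

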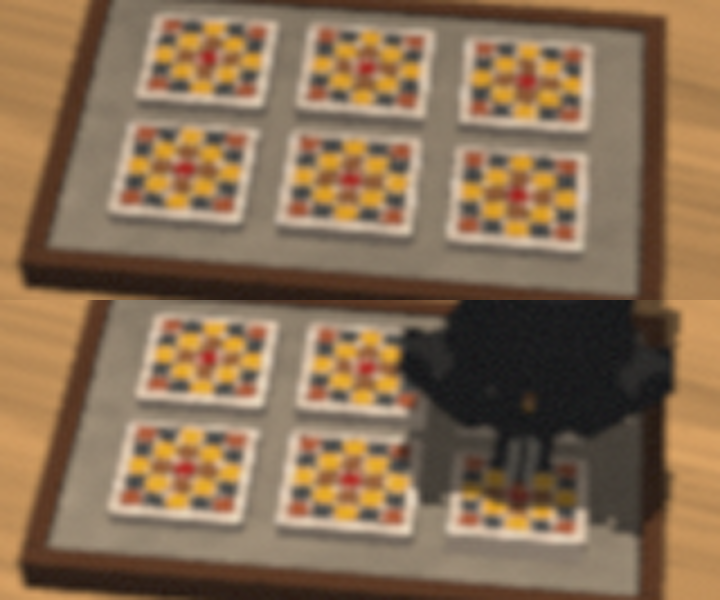

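The lower-right tile (crop pixel ~(517,500)) has tipped: its front edge is raised and its side face shows. This is the loose one. I'll lift off and go to its middle.

```bash
python3 shift.py '[[0,0,0,-0.010,0,0,0],[0,0.020,0,0,0,0,0],[0,0,0,0,0,0,0]]' | egrep 'pos|force: \['; python3 -c "
from h import *
print(delta(T[1,0],.034))"
```

```text
tool_pos: [0.5457, 0.165, 0.0406]
contact_force: [0.4, 0.4, 0.5]
[-0.0017 -0.0009  0.0066]
```

```bash
python3 shift.py '[[0,-0.0017,-0.0009,0.006,0,0,0],[0,0,0,0.001,0,0,0],[0,0,0,0,0,0,0]]' | egrep 'pos|force: \['; python3 shift.py '[[0,0,0,0.001,0,0,0],[0,0,0,0,0,0,0]]' | egrep 'pos|force: \['
```

```text
tool_pos: [0.5418, 0.1652, 0.0326]
contact_force: [-1.4, -0.5, 1.5]
tool_pos: [0.5419, 0.1652, 0.0323]
contact_force: [-3.6, -0.3, 6.9]
```

```bash
python3 shift.py '[[0,0,0,0.001,0,0,0],[0,0,0,0,0,0,0]]' | egrep 'pos|force: \[';python3 shift.py '[[0,0,0,0.001,0,0,0],[0,0,0,0,0,0,0]]' | egrep 'pos|force: \['
```

```text
tool_pos: [0.5419, 0.1652, 0.0316]
contact_force: [-4.6, -0.2, 7.9]
tool_pos: [0.5419, 0.1652, 0.0306]
contact_force: [-4.5, -0.4, 8.8]
```

```bash
for i in 1; do python3 shift.py '[[0,0,0,0.001,0,0,0],[0,0,0,0,0,0,0]]' | egrep 'pos|force: \[';python3 shift.py '[[0,0,0,0.001,0,0,0],[0,0,0,0,0,0,0]]' | egrep 'pos|force: \['; done
```

```text
tool_pos: [0.5419, 0.1652, 0.0296]
contact_force: [-4.9, -0.3, 8.0]
tool_pos: [0.5419, 0.1652, 0.0286]
contact_force: [-4.4, -1.1, 7.0]
```

```bash
python3 shift.py '[[0,0,0,0.001,0,0,0],[0,0,0,0,0,0,0]]' | egrep 'pos|force: \['
```

```text
tool_pos: [0.5419, 0.1652, 0.0277]
contact_force: [-4.9, -0.6, 8.1]
```

```bash
python3 shift.py '[[0,0,0,0.001,0,0,0],[0,0,0,0,0,0,0]]' | egrep 'pos|force: \['
```

```text
tool_pos: [0.5419, 0.1652, 0.0276]
contact_force: [-8.0, -1.3, 15.2]
```

It went down 5.0 mm and then the force rose sharply, so it is home. I'll press slightly more, retract and check.

```bash
python3 shift.py '[[0,0,0,0.001,0,0,0],[0,0,0,0,0,0,0]]' | egrep 'pos|force: \['; python3 shift.py '[[0,0,0,-0.02,0,0,0],[0,0,0,-0.06,0,0,0],[0,0,0,-0.06,0,0,0],[0,-0.06,0,0,0,0,0],[0,-0.06,0,0,0,0,0]]' >/dev/null;  python3 shift.py '[[0,-0.06,0,-0.01,0,0,0],[0,0,0,0,0,0,0],[0,0,0,0,0,0,0]]'| egrep 'pos|force: \[|time'; python3 -c "
from h import *
im=grab_frame('scene')[:,:,::-1];a=cv2.imread('pics/scene0.png')
c=lambda i:cv2.resize(i[130:280,140:420],None,fx=2.8,fy=2,interpolation=cv2.INTER_CUBIC)
cv2.imwrite('pics/end.png',np.vstack([c(a),c(im)]))"
```

```text
tool_pos: [0.542, 0.1653, 0.0277]
contact_force: [-11.2, -1.9, 21.5]
time: 12.9
tool_pos: [0.3683, 0.1218, 0.1756]
contact_force: [0.2, -0.2, -0.4]
```

View pics/end.png

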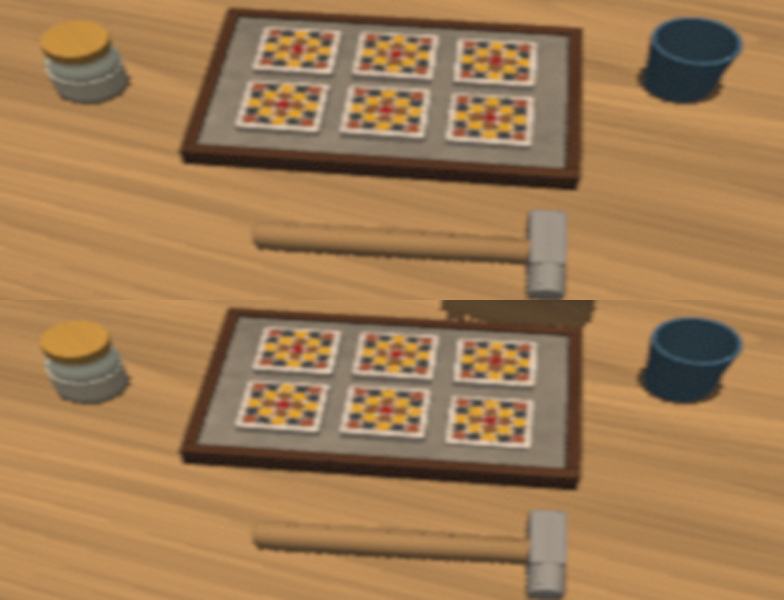

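The loose tile, at (490,420), now sits lower and level. The jar (85,360), cup (690,360) and hammer (410,545) haven't moved, and the hand is clear.

```bash
python3 -c "
from plant import manip, status, grab_frame, camera_params
print(manip.job_done())"
```

```text
the job is handed in; nothing more can be done
None
```

The loose tile was the far one at the cup end (panel x = 40, y = 80 mm): it rocked when pressed near its edge, then went down 5 mm on its middle and looks level; the hand is clear, the jar, cup and hammer look unmoved, and the job was handed in at about 13 s (no verdict shown).

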